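Load the battery conditioning frame and stack the empty carriers

TASK

Take every spare battery module out of its carrier and slide it down between two neighbouring module blocks in the conditioning frame, spreading the gap with its keel, one module to a gap (any gap), its ends in line with theirs, until it stands fully home on the frame's floor. Then stack all three empty carriers squarely on the green board, each turned end for end to the one under it (yellow stop at the opposite end) and stepped about 25 mm back, just clear of the yellow stop below, so that its floor lies level on the cheeks below, its runners outside them. Do not tip a module over, and leave the other things on the bench alone.

Things in the scene. Friction and masses are not known exactly. Their poses are not given: they have to be found in the camera images.
- frame: conditioning frame, fixed to the bench: dark base 150 (x) x 300 (y) x 10 mm, a cream end plate 113 mm high at each y end, low black tie rods along both long sides. Origin: centre of its underside. z = 10 mm is the floor on which modules stand. Four grey blocks of two modules each stand in it in a row along its y
- block1 (a point): middle of the flat top of block 1 of 4 (counted along the frame's +y), 100 mm above the frame's underside, axes like the frame's. Block 120 (x) x 40 (y) x 88 mm high, top edges rounded 3 mm. Slides along the frame's y only, up to 22 mm each way, 1.5 N friction, stays where pushed. Gaps between blocks 12 to 18 mm at the start, open down to the floor; a module spreads one to 20
- block2 (a point): middle of the flat top of block 2 of 4 (counted along the frame's +y), 100 mm above the frame's underside, axes like the frame's. Block 120 (x) x 40 (y) x 88 mm high, top edges rounded 3 mm. Slides along the frame's y only, up to 22 mm each way, 1.5 N friction, stays where pushed. Gaps between blocks 12 to 18 mm at the start, open down to the floor; a module spreads one to 20
- block3 (a point): middle of the flat top of block 3 of 4 (counted along the frame's +y), 100 mm above the frame's underside, axes like the frame's. Block 120 (x) x 40 (y) x 88 mm high, top edges rounded 3 mm. Slides along the frame's y only, up to 22 mm each way, 1.5 N friction, stays where pushed. Gaps between blocks 12 to 18 mm at the start, open down to the floor; a module spreads one to 20
- block4 (a point): middle of the flat top of block 4 of 4 (counted along the frame's +y), 100 mm above the frame's underside, axes like the frame's. Block 120 (x) x 40 (y) x 88 mm high, top edges rounded 3 mm. Slides along the frame's y only, up to 22 mm each way, 1.5 N friction, stays where pushed. Gaps between blocks 12 to 18 mm at the start, open down to the floor; a module spreads one to 20
- module1: upright grey battery module 1 (may be absent), 120 long (its x) x 20 thick (y) x 92 tall, 0.45 kg, orange ends, on mid-top a vent cap 30 x 12 x 6 mm (98 overall). Origin: centre of its underside. Its lowest 14 mm taper like a keel from 20 mm to a 4 mm wide flat foot. Starts upright in a carrier's slot, foot 12 mm above the carrier's underside, resting freely. Ends alike: either way round will do
- module2: upright grey battery module 2 (may be absent), 120 long (its x) x 20 thick (y) x 92 tall, 0.45 kg, orange ends, on mid-top a vent cap 30 x 12 x 6 mm (98 overall). Origin: centre of its underside. Its lowest 14 mm taper like a keel from 20 mm to a 4 mm wide flat foot. Starts upright in a carrier's slot, foot 12 mm above the carrier's underside, resting freely. Ends alike: either way round will do
- module3: upright grey battery module 3 (may be absent), 120 long (its x) x 20 thick (y) x 92 tall, 0.45 kg, orange ends, on mid-top a vent cap 30 x 12 x 6 mm (98 overall). Origin: centre of its underside. Its lowest 14 mm taper like a keel from 20 mm to a 4 mm wide flat foot. Starts upright in a carrier's slot, foot 12 mm above the carrier's underside, resting freely. Ends alike: either way round will do
- carrier1: loose carrier 1 (all alike), 165 long (x) x 60 wide (y), 0.35 kg. Origin: under its centre. Runners 5 x 6 mm high under both long edges, floor z = 6-12 mm, two cheeks z to 40, outer faces y = +-20, x = -82.5 to 64.5, 22 mm slot between; yellow stop x = 64.5-82.5, z to 54. Stacked: floor on the cheeks below, 34 mm up, runners outside them with 5 mm play. One starts facing opposed to the others
- carrier2: loose carrier 2 (all alike), 165 long (x) x 60 wide (y), 0.35 kg. Origin: under its centre. Runners 5 x 6 mm high under both long edges, floor z = 6-12 mm, two cheeks z to 40, outer faces y = +-20, x = -82.5 to 64.5, 22 mm slot between; yellow stop x = 64.5-82.5, z to 54. Stacked: floor on the cheeks below, 34 mm up, runners outside them with 5 mm play. One starts facing opposed to the others
- carrier3: loose carrier 3 (all alike), 165 long (x) x 60 wide (y), 0.35 kg. Origin: under its centre. Runners 5 x 6 mm high under both long edges, floor z = 6-12 mm, two cheeks z to 40, outer faces y = +-20, x = -82.5 to 64.5, 22 mm slot between; yellow stop x = 64.5-82.5, z to 54. Stacked: floor on the cheeks below, 34 mm up, runners outside them with 5 mm play. One starts facing opposed to the others
- stop1 (a point): middle of the top of the yellow end stop of carrier 1, 73.5 mm along its +x and 54 mm up
- stop2 (a point): middle of the top of the yellow end stop of carrier 2, 73.5 mm along its +x and 54 mm up
- stop3 (a point): middle of the top of the yellow end stop of carrier 3, 73.5 mm along its +x and 54 mm up
- board: green return board, fixed to the bench, 230 long (its x) x 84 wide (its y) x 6 mm thick, flat, a white line along both long edges. Origin: centre of its underside
- driver: loose orange-handled screwdriver, about 200 mm long, a bystander
- spanner: loose steel spanner, about 180 mm long, a bystander
- meter: loose yellow test meter, 150 x 75 x 36 mm, a bystander
- cover: loose orange terminal cover strip, 22 x 110 x 20 mm, a bystander
- spraycan: loose standing spray can, 54 mm across, 150 mm high, a bystander
- busbars: loose small pile of copper bus bars, about 70 x 22 x 9 mm, a bystander
There are look-alikes about, which are no part of the job. Leave any turquoise look-alike of the module2 alone.

How it is judged:
At the end, for the whole second after the job is handed in: Each module is in its own gap, foot within 4.5 mm of the floor, upright, ends within 12 mm of flush, blocks within 5 mm. Carriers stacked: lowest within 35 mm and 0.2 rad of the board; each next level, end for end within 0.14 rad, 17.5 to 36 mm back from the stop below, 9 mm sideways (z of each of module1, module2, module3 in the frame of frame below 0.0145 m and x of module1 in the frame of frame between -0.012 and 0.012 m and angle between each of module1, module2, module3's own z axis and vertical below 0.06 rad and linear speed of each of module1, module2, module3, carrier1, carrier2, carrier3 below 0.02 m/s and ((y of module1 in the frame of block1 between 0.026 and 0.035 m and y of module1 in the frame of block2 between -0.035 and -0.026 m) or (y of module1 in the frame of block2 between 0.026 and 0.035 m and y of module1 in the frame of block3 between -0.035 and -0.026 m) or (y of module1 in the frame of block3 between 0.026 and 0.035 m and y of module1 in the frame of block4 between -0.035 and -0.026 m)) and x of module2 in the frame of frame between -0.012 and 0.012 m and ((y of module2 in the frame of block1 between 0.026 and 0.035 m and y of module2 in the frame of block2 between -0.035 and -0.026 m) or (y of module2 in the frame of block2 between 0.026 and 0.035 m and y of module2 in the frame of block3 between -0.035 and -0.026 m) or (y of module2 in the frame of block3 between 0.026 and 0.035 m and y of module2 in the frame of block4 between -0.035 and -0.026 m)) and x of module3 in the frame of frame between -0.012 and 0.012 m and ((y of module3 in the frame of block1 between 0.026 and 0.035 m and y of module3 in the frame of block2 between -0.035 and -0.026 m) or (y of module3 in the frame of block2 between 0.026 and 0.035 m and y of module3 in the frame of block3 between -0.035 and -0.026 m) or (y of module3 in the frame of block3 between 0.026 and 0.035 m and y of module3 in the frame of block4 between -0.035 and -0.026 m)) and ((z of carrier1 in the frame of board between 0.002 and 0.01 m and horizontal distance between carrier1 and board below 0.035 m and angle between the x axis of carrier1 and the x axis of board, either way round below 0.2 rad and angle between each of carrier1, carrier2, carrier3's own z axis and vertical below 0.06 rad and z of carrier2 in the frame of carrier1 between 0.031 and 0.0375 m and x of carrier2 in the frame of carrier1 between -0.036 and -0.0175 m and y of carrier2 in the frame of carrier1 between -0.009 and 0.009 m and angle between the x axis of carrier2 and the x axis of carrier1, either way round below 0.14 rad and x of stop2 in the frame of carrier1 below 0 m and z of carrier3 in the frame of carrier2 between 0.031 and 0.0375 m and x of carrier3 in the frame of carrier2 between -0.036 and -0.0175 m and y of carrier3 in the frame of carrier2 between -0.009 and 0.009 m and angle between the x axis of carrier3 and the x axis of carrier2, either way round below 0.14 rad and x of stop3 in the frame of carrier2 below 0 m) or (z of carrier1 in the frame of board between 0.002 and 0.01 m and horizontal distance between carrier1 and board below 0.035 m and angle between the x axis of carrier1 and the x axis of board, either way round below 0.2 rad and angle between each of carrier1, carrier3, carrier2's own z axis and vertical below 0.06 rad and z of carrier3 in the frame of carrier1 between 0.031 and 0.0375 m and x of carrier3 in the frame of carrier1 between -0.036 and -0.0175 m and y of carrier3 in the frame of carrier1 between -0.009 and 0.009 m and angle between the x axis of carrier3 and the x axis of carrier1, either way round below 0.14 rad and x of stop3 in the frame of carrier1 below 0 m and z of carrier2 in the frame of carrier3 between 0.031 and 0.0375 m and x of carrier2 in the frame of carrier3 between -0.036 and -0.0175 m and y of carrier2 in the frame of carrier3 between -0.009 and 0.009 m and angle between the x axis of carrier2 and the x axis of carrier3, either way round below 0.14 rad and x of stop2 in the frame of carrier3 below 0 m) or (z of carrier2 in the frame of board between 0.002 and 0.01 m and horizontal distance between carrier2 and board below 0.035 m and angle between the x axis of carrier2 and the x axis of board, either way round below 0.2 rad and angle between each of carrier2, carrier1, carrier3's own z axis and vertical below 0.06 rad and z of carrier1 in the frame of carrier2 between 0.031 and 0.0375 m and x of carrier1 in the frame of carrier2 between -0.036 and -0.0175 m and y of carrier1 in the frame of carrier2 between -0.009 and 0.009 m and angle between the x axis of carrier1 and the x axis of carrier2, either way round below 0.14 rad and x of stop1 in the frame of carrier2 below 0 m and z of carrier3 in the frame of carrier1 between 0.031 and 0.0375 m and x of carrier3 in the frame of carrier1 between -0.036 and -0.0175 m and y of carrier3 in the frame of carrier1 between -0.009 and 0.009 m and angle between the x axis of carrier3 and the x axis of carrier1, either way round below 0.14 rad and x of stop3 in the frame of carrier1 below 0 m) or (z of carrier2 in the frame of board between 0.002 and 0.01 m and horizontal distance between carrier2 and board below 0.035 m and angle between the x axis of carrier2 and the x axis of board, either way round below 0.2 rad and angle between each of carrier2, carrier3, carrier1's own z axis and vertical below 0.06 rad and z of carrier3 in the frame of carrier2 between 0.031 and 0.0375 m and x of carrier3 in the frame of carrier2 between -0.036 and -0.0175 m and y of carrier3 in the frame of carrier2 between -0.009 and 0.009 m and angle between the x axis of carrier3 and the x axis of carrier2, either way round below 0.14 rad and x of stop3 in the frame of carrier2 below 0 m and z of carrier1 in the frame of carrier3 between 0.031 and 0.0375 m and x of carrier1 in the frame of carrier3 between -0.036 and -0.0175 m and y of carrier1 in the frame of carrier3 between -0.009 and 0.009 m and angle between the x axis of carrier1 and the x axis of carrier3, either way round below 0.14 rad and x of stop1 in the frame of carrier3 below 0 m) or (z of carrier3 in the frame of board between 0.002 and 0.01 m and horizontal distance between carrier3 and board below 0.035 m and angle between the x axis of carrier3 and the x axis of board, either way round below 0.2 rad and angle between each of carrier3, carrier1, carrier2's own z axis and vertical below 0.06 rad and z of carrier1 in the frame of carrier3 between 0.031 and 0.0375 m and x of carrier1 in the frame of carrier3 between -0.036 and -0.0175 m and y of carrier1 in the frame of carrier3 between -0.009 and 0.009 m and angle between the x axis of carrier1 and the x axis of carrier3, either way round below 0.14 rad and x of stop1 in the frame of carrier3 below 0 m and z of carrier2 in the frame of carrier1 between 0.031 and 0.0375 m and x of carrier2 in the frame of carrier1 between -0.036 and -0.0175 m and y of carrier2 in the frame of carrier1 between -0.009 and 0.009 m and angle between the x axis of carrier2 and the x axis of carrier1, either way round below 0.14 rad and x of stop2 in the frame of carrier1 below 0 m) or (z of carrier3 in the frame of board between 0.002 and 0.01 m and horizontal distance between carrier3 and board below 0.035 m and angle between the x axis of carrier3 and the x axis of board, either way round below 0.2 rad and angle between each of carrier3, carrier2, carrier1's own z axis and vertical below 0.06 rad and z of carrier2 in the frame of carrier3 between 0.031 and 0.0375 m and x of carrier2 in the frame of carrier3 between -0.036 and -0.0175 m and y of carrier2 in the frame of carrier3 between -0.009 and 0.009 m and angle between the x axis of carrier2 and the x axis of carrier3, either way round below 0.14 rad and x of stop2 in the frame of carrier3 below 0 m and z of carrier1 in the frame of carrier2 between 0.031 and 0.0375 m and x of carrier1 in the frame of carrier2 between -0.036 and -0.0175 m and y of carrier1 in the frame of carrier2 between -0.009 and 0.009 m and angle between the x axis of carrier1 and the x axis of carrier2, either way round below 0.14 rad and x of stop1 in the frame of carrier2 below 0 m))); the robot touches nothing.
It fails at once if module 1 is tipped over (angle between module1's own z axis and vertical above 0.6 rad).
It fails at once if module 2 is tipped over (angle between module2's own z axis and vertical above 0.6 rad).
It fails at once if module 3 is tipped over (angle between module3's own z axis and vertical above 0.6 rad).
It fails at once if a bystander is pushed more than 5 cm (distance of any of driver, spanner, meter, cover, spraycan, busbars from where it was at the start of the episode above 0.05 m).
Of module1, module2, module3 only 2 to 3 are there at a start; the rules pass over those that are not, and their reading is None.
At some moment in a run one of carrier1, carrier2, carrier3 may be knocked a few centimetres aside while the robot is not near it.
It also fails if it takes over 210 s, if anything falls off the work surface, if the arm or the gripper's body presses on something with over 40 N, if the wrist force passes 120 N, or if a joint passes its speed limit or range.

ROBOT

A 7-joint arm with a two-finger parallel gripper is mounted at the origin on the work surface. World frame = base frame: x ahead of the robot, y to its left, z up, the work surface at z = 0. Lengths are in m, angles in rad, forces in N, time in s.
With the tool pointing down it reaches from about 0.425 to 0.925 m from the base axis. Payload 6.8 kg.
Tool frame: the origin (TCP) lies between the finger pads; the fingertips stand 22 mm ahead of it and the grasp point (between the pads) lies 3 mm ahead of it; z points along the fingers, y is the direction in which the jaws open and shut (so a half turn about z gives the same grasp; the last joint's range is limited). The gripper opens to 85 mm and grips with 20 to 120 N. Pads are 22 mm wide; open, the fingers measure 114 mm over their backs; the gripper's body (76 mm by 85 mm) begins 54 mm behind the grasp point. The pads swing forward as they close: fully open they stand 13 mm farther back than shut.
Start: joints at [1.18, 0.477, 0.022, 1.555, -0.011, 1.109, -0.083], TCP at [0.188, -0.648, 0.253] pointing down, gripper open.
Joint ranges: [-2.96, 2.96], [-0.34, 2.1], [-1.41, 1.46], [0.24, 2.44], [-1.37, 4.51], [0.17, 1.92], [-2.96, 2.96]. Speed limits (rad/s): [2.39, 2.39, 3.14, 3.14, 3.14, 3.14, 3.14].

INTERFACE

Orientations are given as a unit quaternion [w, x, y, z].
In Python, from station import bot gives the robot as it stands. The module is installed in compiled form; this text tells all that it offers.
- The arm moves only by the tool drive_tool, never from a script. Its argument "series" is one flat list of numbers, 7 for each row, row after row: the opening, from -1 (shut) to 1 (fully open), then the shift along the tool's x, y, z in mm, then the turn, a rotation vector about the tool's x, y, z in rad. In form: [jaw, x, y, z, wx, wy, wz, jaw, x, y, z, wx, wy, wz, ...]. A call has 1 to 12 rows; each row shifts and turns the commanded pose from where the row before left it, along the tool's axes as they then stand; what a row does not reach is not made up. A row lasts 1/8 s, in which the tool goes at most 62.5 mm and 10.7 degrees, less where a joint would pass 70% of its speed; a pose out of reach is approached as far as the arm can. A call with a gripper value outside its range is refused whole. The fingers move at their own pace and stop on an object; "force" is the grip in N (left out, the last holds). Time passes only in rows, so rows that do not move let the fingers close. It gives the time, the measured TCP pose, the force and the opening at its end, in the units of the state.
- bot.get_obs(): the state, without advancing time (a new reading comes with each control period).
- bot.read_camera(name): name is "scene" or "top" or "wrist"; returns a dict with "pixels" (400x640x3 uint8, blue, green, red), "camera_matrix" (3x3 intrinsics, pixels), "distortion" ([k1, k2, p1, p2, k3] as OpenCV has them; the pictures are not rectified), "rvec" (rotation vector, rad) and "tvec" (3), from world to camera coordinates, as OpenCV has them. Camera axes: x right, y down, z forward; pixel columns grow to the right and rows downward; lengths in m; the calibration is good to about 2 mm. A picture is of the moment at which its call begins. There is no depth.
- bot.hand_in(): hands the job in, once; it reports no verdict.
The state is a dict: "t": time; "q": joint angles; "joint_vel": joint speeds; "joint_torque": joint torques, N m; "eef_pos": TCP position; "tool_rot": TCP orientation; "contact_force": force on the tool from outside, world axes, zero at the start; "torque": the same for the moment, N m; "gripper_width": opening from 0.0 (shut) to 1.0 (fully open).
Only numpy, scipy, OpenCV 4.12 (cv2) and the standard library are available. Lean on these libraries where they do the work, as an engineer would, in place of code of your own. Each camera call takes 0.05 s, during which the arm holds its last target. There are 200 camera calls.

## Working session

There is one attempt and no reset: what is moved stays moved. The work goes in short steps, Python scripts to look and compute and a tool call to move; the robot and the scene stay as the last step left them, time stands still between calls to the robot, and variables do not carry over. Pictures are saved under pics/ and viewed, about 12 in all and at most 16, crops included, and the job is handed in when it is done.

Besides the shell and the picture viewer there is one more tool, called after "Call:" as name(argument=value, ...) on one line, values as JSON. drive_tool: Moves the arm, as the interface text tells. Its arguments: {"type":"object","properties":{"series":{"type":"array"},"force":{"type":"number"}},"required":["series"]}

```bash
mkdir -p pics
cat > h.py <<'E'
import numpy as np, cv2
from station import bot
def cam(n,save=None):
    c=bot.read_camera(n); 
    if save: cv2.imwrite('pics/'+save,c['pixels'])
    return c
def ray(c,uv,z):
    p=cv2.undistortPoints(np.array([[uv]],float),c['camera_matrix'],c['distortion'])[0,0]
    R=cv2.Rodrigues(np.array(c['rvec'],float))[0]; t=np.array(c['tvec'],float).ravel()
    o=-R.T@t; d=R.T@np.array([p[0],p[1],1]); s=(z-o[2])/d[2]; return o+s*d
def proj(c,P):
    return cv2.projectPoints(np.array(P,float).reshape(-1,3),np.array(c['rvec'],float),np.array(c['tvec'],float),c['camera_matrix'],c['distortion'])[0].reshape(-1,2)
E
python3 - <<'E'
from h import *
for n in ['scene','top','wrist']:
    c=cam(n,n+'0.png'); R=cv2.Rodrigues(np.array(c['rvec'],float))[0]; print(n,-R.T@np.array(c['tvec']).ravel(),R[2],c['camera_matrix'][0,0])
print(bot.get_obs())
a=cv2.imread('pics/top0.png');b=cv2.imread('pics/scene0.png')
cv2.imwrite('pics/b0.png',cv2.resize(np.vstack([a,b]),(800,1000))[:, :])
E
```

```text
scene [0.84209411 0.62503857 0.69379935] [-0.34212325 -0.67379594 -0.65494328] 421.9404644467474
top [0.3867679  0.01439764 1.07162782] [ 0.11962523  0.00597625 -0.99280113] 426.07335010891467
wrist [ 0.25626653 -0.62946647  0.3733569 ] [-0.26609077 -0.07546776 -0.96098924] 293.82321471762845
{'t': 0.15, 'q': array([ 1.1798775 ,  0.47765121,  0.02233938,  1.55617318, -0.01149507,
        1.10931881, -0.08310692]), 'joint_vel': array([-3.62738285e-05, -1.63126799e-03, -9.68834606e-04, -4.02064851e-03,
       -5.28767600e-04,  1.40904121e-04, -6.72349227e-04]), 'joint_torque': array([ 2.87779854e-03, -5.96924078e+01,  1.61024474e+00, -2.81493938e+01,
        1.26459301e-02,  6.46881017e-03,  2.58779903e-05]), 'eef_pos': array([ 0.18825419, -0.64778978,  0.25254303]), 'tool_rot': array([-6.95185460e-04,  9.90016674e-01,  1.40948496e-01, -1.50206096e-04]), 'contact_force': array([0.75320605, 0.40933524, 0.61483772]), 'torque': array([-0.03501917, -0.00474554,  0.02125081]), 'gripper_width': 0.9991841933278796}
```

View pics/top0.png

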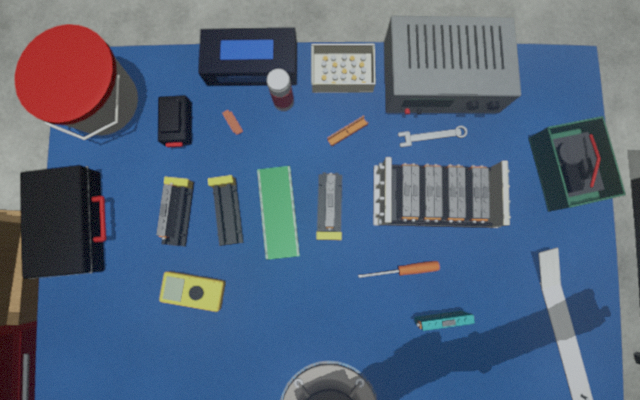

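View pics/scene0.png

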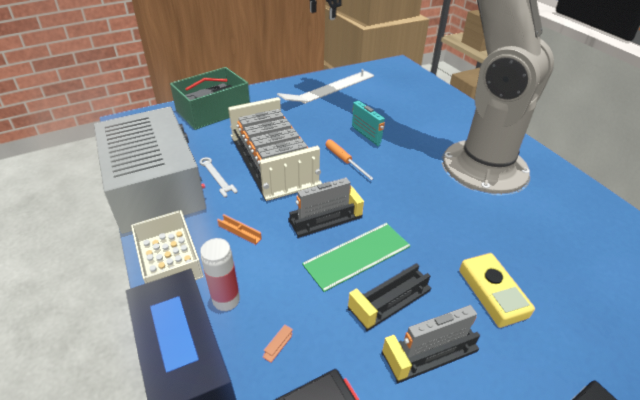

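The top view shows module-bearing carriers at about (175,210) and (330,205), and an empty carrier at (226,210). The board is at (278,212), the frame at (442,193), and the turquoise look-alike at (445,322). Only two modules are present. I'll enlarge the view to confirm this and measure.

Run:
```python
from h import *
c=cam('top'); im=c['pixels']
crop=im[150:270,140:520]; cv2.imwrite('pics/crop0.png',cv2.resize(crop,(798,252),interpolation=cv2.INTER_CUBIC))
hsv=cv2.cvtColor(im,cv2.COLOR_BGR2HSV)
def comps(name,lo,hi,z,minA=20):
    m=cv2.inRange(hsv,lo,hi); cs,_=cv2.findContours(m,cv2.RETR_EXTERNAL,cv2.CHAIN_APPROX_NONE)
    for k in cs:
        if cv2.contourArea(k)<minA: continue
        r=cv2.minAreaRect(k); 
        if not(140<r[0][0]<530 and 150<r[0][1]<340): continue
        b=cv2.boxPoints(r); P=np.array([ray(c,p,z)[:2] for p in b]); e=[np.linalg.norm(P[1]-P[0]),np.linalg.norm(P[2]-P[1])]
        l=(P[1]-P[0]) if e[0]>e[1] else P[2]-P[1]
        print(name,np.round(r[0]),np.round(P.mean(0),4),'size',np.round(e,3),'ang',round(np.degrees(np.arctan2(l[1],l[0])),1))
comps('yellow',(22,120,100),(34,255,255),.054)
comps('green',(55,100,60),(75,255,255),.006,200)
comps('cream',(12,8,120),(35,90,255),.113,60)
comps('grey',(0,0,90),(180,45,200),.11,80)
```

```text
yellow [198. 281.] [0.319  0.3087] size [0.06  0.152] ang -122.9
yellow [176. 182.] [0.5574 0.3689] size [0.015 0.058] ang -96.7
green [278. 212.] [0.4875 0.1251] size [0.069 0.226] ang -174.1
grey [173. 288.] [0.3057 0.3486] size [0.05 0.04] ang -10.1
grey [229. 221.] [0.4571 0.2254] size [0.021 0.099] ang -173.7
grey [164. 209.] [0.486 0.376] size [0.122 0.021] ang -5.3
grey [330. 202.] [ 0.4991 -0.0039] size [0.053 0.135] ang 179.4
grey [481. 191.] [ 0.5227 -0.3519] size [0.042 0.124] ang 178.5
grey [456. 191.] [ 0.5241 -0.2944] size [0.042 0.125] ang 177.3
grey [433. 190.] [ 0.5254 -0.2421] size [0.041 0.123] ang 178.8
grey [410. 190.] [ 0.528  -0.1894] size [0.039 0.123] ang 178.1
grey [504. 195.] [ 0.5149 -0.4073] size [0.159 0.044] ang -12.0
grey [384. 190.] [ 0.5262 -0.1298] size [0.053 0.155] ang 178.5
grey [319. 199.] [0.5356 0.0225] size [0.993 1.657] ang -90.5
```

View pics/crop0.png

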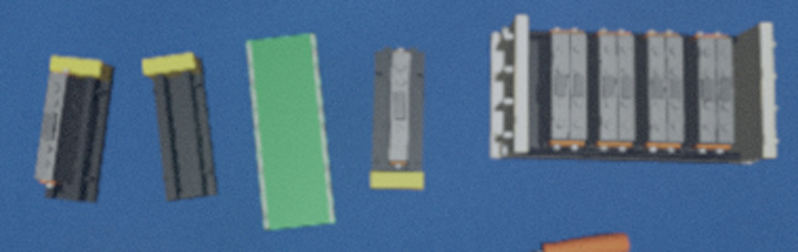

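```bash
cat >> h.py <<'E'
def rows(x,y,z,deg,start=None,step=50):
    """prints tool-axis deltas from start (x,y,z,deg) or the measured pose: first turn, then shift"""
    if start is None:
        o=bot.get_obs(); q=o['tool_rot']; p=o['eef_pos']; psi=2*np.arctan2(q[2],q[1])
    else: p=np.array(start[:3]); psi=np.radians(start[3])
    t=np.radians(deg); d=np.array([x,y,z])-p
    w=-((t-psi+np.pi/2)%np.pi-np.pi/2); c,s=np.cos(psi-w),np.sin(psi-w)
    m=1000*np.array([c*d[0]+s*d[1], s*d[0]-c*d[1], -d[2]]); n=int(np.ceil(np.linalg.norm(m)/step))
    print('psi %.2f turn wz %.4f'%(np.degrees(psi),w),'shift',np.round(m,1),'n',n,'each',np.round(m/max(n,1),1))
def st():
    o=bot.get_obs(); q=o['tool_rot']; print('t %.2f'%o['t'],np.round(o['eef_pos'],4),'psi %.2f'%np.degrees(2*np.arctan2(q[2],q[1])),'tilt',np.round(q[[0,3]],4),'F',np.round(o['contact_force'],1),'w',round(o['gripper_width'],3),'q',np.round(o['q'],2))
E
python3 - <<'E'
from h import *
rows(.55,-.3,.30,0)
rows(.53,0,.30,0,(.55,-.3,.30,0))
E
```

```text
psi 16.21 turn wz 0.2829 shift [ 361.7 -347.9  -47.3] n 11 each [ 32.9 -31.6  -4.3]
psi 0.00 turn wz -0.0000 shift [ -20. -300.   -0.] n 7 each [ -2.9 -42.9  -0. ]
```

Call:
drive_tool(series=[1,0,0,0,0,0,0.1415,1,0,0,0,0,0,0.1415,1,33,-32,-4,0,0,0,1,33,-32,-4,0,0,0,1,33,-32,-4,0,0,0,1,33,-32,-4,0,0,0,1,33,-32,-4,0,0,0,1,33,-32,-4,0,0,0,1,33,-32,-4,0,0,0,1,33,-32,-4,0,0,0,1,33,-32,-4,0,0,0,1,33,-32,-4,0,0,0])

```text
t: 1.7
eef_pos: [0.5193, -0.3272, 0.2934]
tool_rot: [0.0, 1.0, -0.0, -0.0]
contact_force: [1.3, -0.7, -0.4]
gripper_width: 0.999
```

Call:
drive_tool(series=[1,0,0,0,0,0,0,1,30,-30,-4,0,0,0,1,-3,-43,0,0,0,0,1,-3,-43,0,0,0,0,1,-3,-43,0,0,0,0,1,-3,-43,0,0,0,0,1,-3,-43,0,0,0,0,1,-3,-43,0,0,0,0,1,-3,-42,0,0,0,0,1,0,0,0,0,0,0,1,0,0,0,0,0,0])

```text
t: 3.08
eef_pos: [0.5273, 0.0004, 0.2972]
tool_rot: [0.0, 1.0, -0.001, -0.0]
contact_force: [-0.2, -0.6, 0.4]
gripper_width: 0.999
```

Run:
```python
from h import *
st(); c=cam('wrist','w1.png')
```

```text
t 3.08 [5.273e-01 4.000e-04 2.972e-01] psi -0.08 tilt [ 0.0004 -0.0002] F [-0.2 -0.6  0.4] w 0.999 q [ 0.1   0.21 -0.26  1.84  0.06  1.1  -1.75]
```

View pics/w1.png

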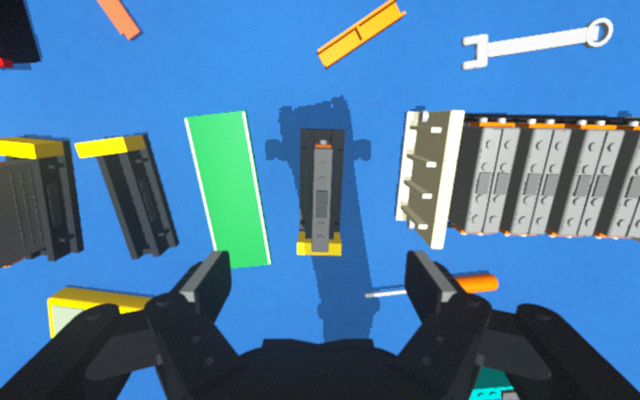

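The wrist view shows module C's cap at (322,205) with its top edge line running from about (322,150) to (321,250). The stop is at (319,250), and block 1 is at about x 465–515, y 125–235.

Run:
```python
from h import *
c=cam('wrist')
im=c['pixels']; big=im[105:275,290:640]; cv2.imwrite('pics/w1c.png',cv2.resize(big,(800,389),interpolation=cv2.INTER_CUBIC))
for n,uv,z in [('cap',(322,205),.11),('capT',(322,191),.11),('capB',(322,219),.11),('modT',(322,150),.104),('modB',(321,251),.104)]: print(n,np.round(ray(c,uv,z),4))
```

```text
cap [ 0.5068 -0.006   0.11  ]
capT [ 0.5225 -0.006   0.11  ]
capB [ 0.4906 -0.0061  0.11  ]
modT [ 0.5657 -0.006   0.104 ]
modB [ 0.449  -0.0051  0.104 ]
```

View pics/w1c.png

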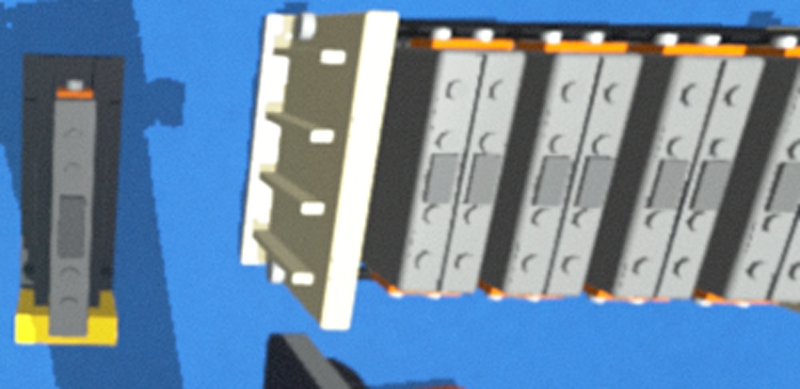

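Run:
```python
from h import *
rows(.507,-.006,.100,-.5)
```

```text
psi -0.17 turn wz 0.0058 shift [-20.4   6.1 197.1] n 4 each [-5.1  1.5 49.3]
```

Call:
drive_tool(series=[1,-10,3,0,0,0,0.006,1,-10,3,0,0,0,0,1,0,0,50,0,0,0,1,0,0,50,0,0,0,1,0,0,50,0,0,0,1,0,0,47,0,0,0,1,0,0,0,0,0,0,1,0,0,0,0,0,0], force=60)

```text
t: 4.18
eef_pos: [0.5083, -0.0044, 0.1019]
tool_rot: [-0.0, 1.0, -0.003, 0.001]
contact_force: [0.2, 0.5, 0.5]
gripper_width: 1.001
```

Run:
```python
from h import *
st(); c=cam('wrist','w2.png')
```

```text
t 4.17 [ 0.5083 -0.0044  0.1019] psi -0.38 tilt [-0.      0.0009] F [0.2 0.5 0.5] w 1.001 q [ 0.08  0.42 -0.23  2.06  0.15  0.67 -1.83]
```

View pics/w2.png

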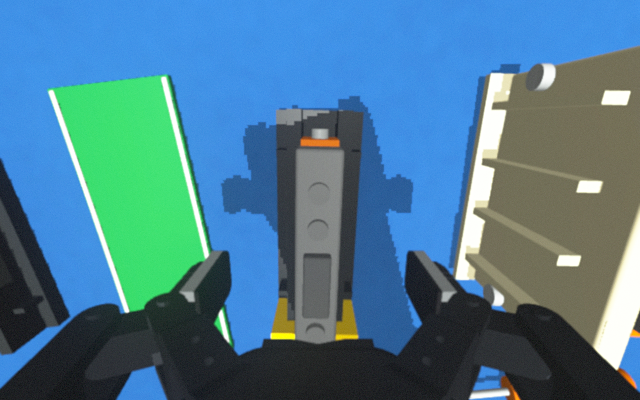

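The fingers straddle the module, with its cap at (317,286). I'll close the jaws and lift.

Run:
```python
from h import *
c=cam('wrist')
print(ray(c,(317,286),.11),ray(c,(320,150),.104)); print(proj(c,[bot.get_obs()['eef_pos']]))
```

```text
[ 0.50910465 -0.00516329  0.11      ] [ 0.56725071 -0.0067831   0.104     ]
[[315.06939618 277.35703778]]
```

Call:
drive_tool(series=[-1,0,0,0,0,0,0,-1,0,0,0,0,0,0,-1,0,0,0,0,0,0,-1,0,0,0,0,0,0,-1,0,0,0,0,0,0,-1,0,0,0,0,0,0,-1,0,0,-15,0,0,0,-1,0,0,-30,0,0,0,-1,0,0,-45,0,0,0,-1,0,0,-40,0,0,0], force=60)

```text
t: 5.52
eef_pos: [0.5067, -0.0044, 0.2317]
tool_rot: [0.0, 1.0, -0.003, -0.001]
contact_force: [1.5, 0.5, -6.5]
gripper_width: 0.228
```

Run:
```python
from h import *
st(); c=cam('wrist','w3.png'); cam('top','t3.png')
# frame caps along rows from top camera at block-top height
```

```text
t 5.53 [ 0.5067 -0.0044  0.2317] psi -0.35 tilt [ 0.0001 -0.0006] F [ 1.5  0.5 -6.5] w 0.228 q [ 0.11  0.24 -0.26  1.96  0.08  0.95 -1.76]
```

View pics/w3.png

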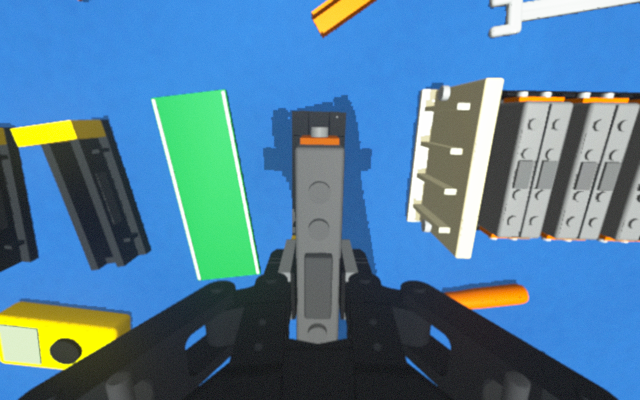

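Run:
```python
from h import *
rows(.505,-.16,.25,-1.85)
```

```text
psi -0.36 turn wz 0.0260 shift [  0.4 156.  -15.3] n 4 each [ 0.1 39.  -3.8]
```

Call:
drive_tool(series=[-1,0,0,-15,0,0,0.026,-1,0,39,0,0,0,0,-1,0,39,0,0,0,0,-1,0,39,0,0,0,0,-1,0,39,0,0,0,0,-1,0,0,0,0,0,0,-1,0,0,0,0,0,0])

```text
t: 6.5
eef_pos: [0.5017, -0.1595, 0.2442]
tool_rot: [-0.001, 1.0, -0.016, -0.001]
contact_force: [0.0, 0.1, -4.9]
gripper_width: 0.22
```

Run:
```python
from h import *
st(); c=cam('wrist','w4.png'); np.save('c4.npy',c,allow_pickle=True)
```

```text
t 6.50 [ 0.5017 -0.1595  0.2442] psi -1.88 tilt [-0.0006 -0.0013] F [ 0.   0.1 -4.9] w 0.22 q [ 0.33  0.25 -0.16  1.91  0.05  0.99 -1.46]
```

View pics/w4.png

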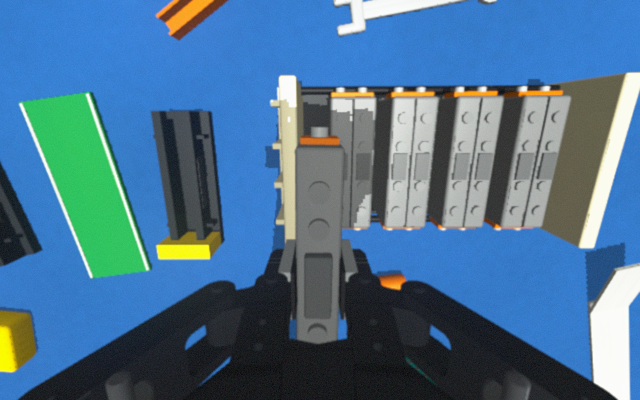

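The module is held centrally. The block top faces are clear: block 1's right edge is x≈377→372, block 2 spans 394→386 to 439→428, block 3 spans 456→443 to 503→485, and block 4 spans 520→500 to 570→544, for rows 97→228.

Run:
```python
from h import *
c=np.load('c4.npy',allow_pickle=True).item()
for n,a,b in [('b1R',377,372),('b2L',394,386),('b2R',439,428),('b3L',456,443),('b3R',503,485),('b4L',520,500),('b4R',570,544)]:
    P,Q=ray(c,(a,97),.1),ray(c,(b,228),.1); print(n,np.round(P[:2],4),np.round(Q[:2],4),'mid',np.round((P+Q)[:2]/2,4),'ang',round(np.degrees(np.arctan2(*(P-Q)[[1,0]])),2))
print(proj(c,[bot.get_obs()['eef_pos']]))
```

```text
b1R [ 0.5874 -0.2137] [ 0.4686 -0.2117] mid [ 0.528  -0.2127] ang -0.94
b2L [ 0.5869 -0.2281] [ 0.4682 -0.2252] mid [ 0.5275 -0.2266] ang -1.39
b2R [ 0.5855 -0.2661] [ 0.4669 -0.2654] mid [ 0.5262 -0.2657] ang -0.31
b3L [ 0.585  -0.2804] [ 0.4665 -0.2798] mid [ 0.5257 -0.2801] ang -0.3
b3R [ 0.5835 -0.3198] [ 0.4652 -0.3197] mid [ 0.5244 -0.3198] ang -0.02
b4L [ 0.5829 -0.334 ] [ 0.4648 -0.334 ] mid [ 0.5239 -0.334 ] ang -0.0
b4R [ 0.5813 -0.3754] [ 0.4635 -0.3754] mid [ 0.5224 -0.3754] ang 0.0
[[313.9421713  277.25170946]]
```

Run:
```python
from h import *
rows(.527,-.219,.21,-1.85)
```

```text
psi -1.80 turn wz 0.0009 shift [26.9 59.2 34.5] n 2 each [13.5 29.6 17.2]
```

Call:
drive_tool(series=[-1,13.5,29.5,0,0,0,0,-1,13.5,29.5,0,0,0,0,-1,0,0,18,0,0,0,-1,0,0,17,0,0,0,-1,0,0,0,0,0,0,-1,0,0,0,0,0,0])

```text
t: 7.3
eef_pos: [0.5277, -0.2191, 0.2104]
tool_rot: [-0.0, 1.0, -0.015, 0.0]
contact_force: [0.3, -0.7, -5.4]
gripper_width: 0.22
```

Run:
```python
from h import *
st(); c=cam('wrist','w5.png'); s=cam('scene')
p=bot.get_obs()['eef_pos']; u=proj(s,[p])[0].astype(int); print(u)
im=s['pixels'][max(u[1]-80,0):u[1]+120,max(u[0]-130,0):u[0]+130]
a=cv2.resize(im,(390,300)); b=cv2.resize(c['pixels'][60:260,240:500],(390,300)); cv2.imwrite('pics/m5.png',np.hstack([a,b]))
```

```text
t 7.30 [ 0.5277 -0.2191  0.2104] psi -1.77 tilt [-0.0001  0.    ] F [ 0.3 -0.7 -5.4] w 0.22 q [ 0.39  0.36 -0.13  1.84  0.05  0.94 -1.37]
[274 100]
```

View pics/m5.png

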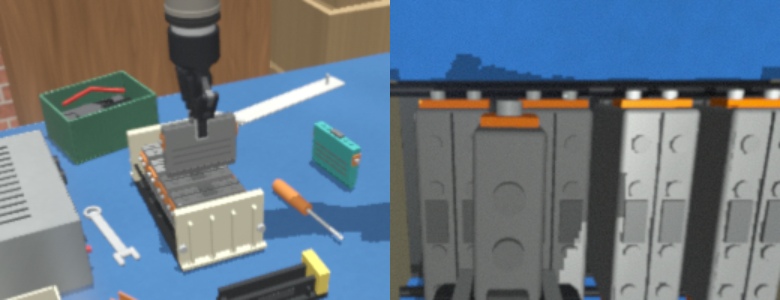

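Run:
```python
from h import *
c=cam('wrist'); 
a=np.radians(-1.8)
for L,R,v in [((478-390)/1.5+240,(524-390)/1.5+240,110/1.5+60)]:
    print(ray(c,(L,v),.1),ray(c,(R,v),.1))
o=bot.get_obs()['eef_pos']
print('expected axis at end',o[:2]+.06*np.array([np.cos(a),np.sin(a)]))
print('module end top', ray(c,((474-390)/1.5+240,128/1.5+60),.2135),ray(c,((545-390)/1.5+240,128/1.5+60),.2135))
```

```text
[ 0.58802408 -0.20809827  0.1       ] [ 0.587277   -0.23166902  0.1       ]
expected axis at end [ 0.58796299 -0.22171934]
module end top [ 0.58860201 -0.21409135  0.2135    ] [ 0.58800426 -0.23288668  0.2135    ]
```

Call:
drive_tool(series=[-1,-1,-1.5,8,0,0,0,-1,0,0,8,0,0,0,-1,0,0,6,0,0,0,-1,0,0,6,0,0,0,-1,0,0,6,0,0,0,-1,0,0,6,0,0,0,-1,0,0,6,0,0,0,-1,0,0,6,0,0,0])

```text
t: 8.45
eef_pos: [0.5262, -0.2187, 0.1575]
tool_rot: [0.0, 1.0, -0.016, -0.0]
contact_force: [0.6, -1.8, -4.7]
gripper_width: 0.221
```

Call:
drive_tool(series=[-1,0,0,8,0,0,0,-1,0,0,8,0,0,0,-1,0,0,9,0,0,0,-1,0,0,0,0,0,0,-1,0,0,0,0,0,0])

```text
t: 9.07
eef_pos: [0.5263, -0.2184, 0.1331]
tool_rot: [-0.0, 1.0, -0.016, -0.0]
contact_force: [-0.5, -0.9, -5.0]
gripper_width: 0.223
```

Run:
```python
from h import *
st(); c=cam('wrist','w5.png'); s=cam('scene')
p=bot.get_obs()['eef_pos']; u=proj(s,[p])[0].astype(int)
im=s['pixels'][max(u[1]-80,0):u[1]+120,max(u[0]-130,0):u[0]+130]
a=cv2.resize(im,(390,300)); b=cv2.resize(c['pixels'][60:260,240:500],(390,300)); cv2.imwrite('pics/m6.png',np.hstack([a,b]))
```

```text
t 9.07 [ 0.5263 -0.2184  0.1331] psi -1.86 tilt [-0.0001 -0.0004] F [-0.5 -0.9 -5. ] w 0.223 q [ 0.38  0.45 -0.12  1.91  0.08  0.79 -1.39]
```

View pics/m6.png

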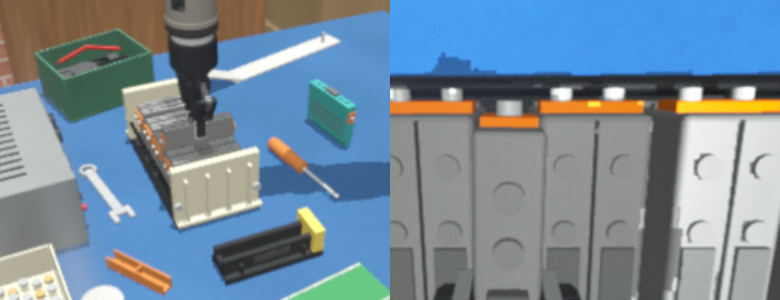

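Call:
drive_tool(series=[0,0,0,0,0,0,0,0,0,0,0,0,0,0,0,0,0,0,0,0,0,0,0,0,-35,0,0,0,0,0,0,-35,0,0,0,-1,1,0,0,0,0,0,-1,0,0,0,0,0,0,-1,0,0,0,0,0,0,-1,0,0,0,0,0,0,-1,0,0,20,0,0,0])

```text
t: 10.42
eef_pos: [0.5285, -0.2188, 0.1838]
tool_rot: [0.0, 1.0, -0.016, 0.001]
contact_force: [-0.6, -0.2, 0.1]
gripper_width: -0.003
```

Call:
drive_tool(series=[-1,0,0,8,0,0,0,-1,0,0,8,0,0,0,-1,0,0,8,0,0,0,-1,0,0,8,0,0,0,-1,0,0,7,0,0,0,-1,0,0,6,0,0,0,-1,0,0,5,0,0,0,-1,0,0,2,0,0,0,-1,0,0,0,0,0,0,-1,0,0,0,0,0,0])

```text
t: 11.68
eef_pos: [0.5278, -0.2186, 0.1316]
tool_rot: [0.0, 1.0, -0.016, 0.0]
contact_force: [-0.1, 0.8, -0.1]
gripper_width: 0.004
```

Run:
```python
from h import *
st()
```

```text
t 11.68 [ 0.5278 -0.2186  0.1316] psi -1.85 tilt [0.0001 0.0003] F [-0.1  0.8 -0.1] w 0.004 q [ 0.38  0.46 -0.12  1.91  0.08  0.78 -1.39]
```

Call:
drive_tool(series=[-1,0,0,2,0,0,0,-1,0,0,2,0,0,0,-1,0,0,1,0,0,0,-1,0,0,0,0,0,0])

```text
t: 12.18
eef_pos: [0.5281, -0.2196, 0.13]
tool_rot: [0.001, 1.0, -0.017, 0.001]
contact_force: [-9.2, 1.6, 29.6]
gripper_width: -0.001
```

Call:
drive_tool(series=[-1,0,0,-30,0,0,0,0,0,0,-40,0,0,0,1,0,0,-50,0,0,0,1,0,-40,0,0,0,0,1,-10,-50,0,0,0,0,1,0,-50,0,0,0,0,1,0,-50,0,0,0,0,1,0,-50,0,0,0,0,1,0,-50,0,0,0,0,1,0,-50,0,0,0,0,1,0,0,0,0,0,0,1,0,0,0,0,0,0])

```text
t: 13.68
eef_pos: [0.5285, 0.121, 0.2462]
tool_rot: [0.0, 1.0, -0.016, -0.0]
contact_force: [-0.3, -0.1, 0.0]
gripper_width: 0.999
```

Run:
```python
from h import *
st(); c=cam('wrist','w7.png'); s=cam('top'); cv2.imwrite('pics/m7.png',np.vstack([cv2.resize(s['pixels'][150:270,140:520],(640,202),interpolation=cv2.INTER_CUBIC),c['pixels'][:390]]))
np.save('c7.npy',c,allow_pickle=True)
```

```text
t 13.68 [0.5285 0.121  0.2462] psi -1.86 tilt [ 0.0004 -0.0001] F [-0.3 -0.1  0. ] w 0.999 q [-0.09  0.29 -0.31  1.87  0.1   1.01 -2.04]
```

View pics/m7.png

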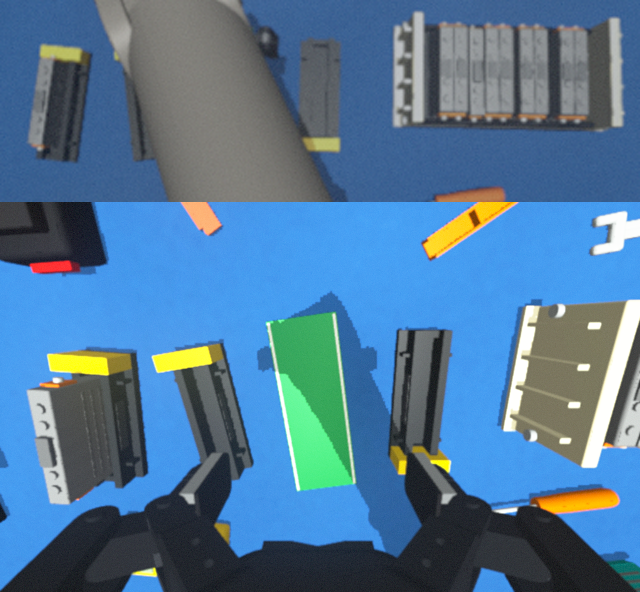

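Module C is home: the tool met its cap at z=0.108 with 30 N. Next is module A, on the left.

Run:
```python
from h import *
rows(.51,.36,.25,-5)
```

```text
psi -1.99 turn wz 0.0526 shift [ -39.5 -237.6   -3.8] n 5 each [ -7.9 -47.5  -0.8]
```

Call:
drive_tool(series=[1,0,0,0,0,0,0.053,1,-8,-47,0,0,0,0,1,-8,-47,0,0,0,0,1,-8,-47,0,0,0,0,1,-8,-48,0,0,0,0,1,-8,-48,0,0,0,0,1,0,0,0,0,0,0,1,0,0,0,0,0,0])

```text
t: 14.78
eef_pos: [0.5097, 0.3593, 0.246]
tool_rot: [0.001, 0.999, -0.044, 0.0]
contact_force: [0.7, -0.9, -0.5]
gripper_width: 1.004
```

Run:
```python
from h import *
st(); c=cam('wrist','w8.png'); np.save('c8.npy',c,allow_pickle=True)
cv2.imwrite('pics/m8.png',cv2.resize(c['pixels'][60:300,160:560],(800,480),interpolation=cv2.INTER_CUBIC))
```

```text
t 14.78 [0.5097 0.3593 0.246 ] psi -5.00 tilt [0.0008 0.    ] F [ 0.7 -0.9 -0.5] w 1.004 q [-0.44  0.43 -0.37  1.67  0.17  1.08 -2.52]
```

View pics/m8.png

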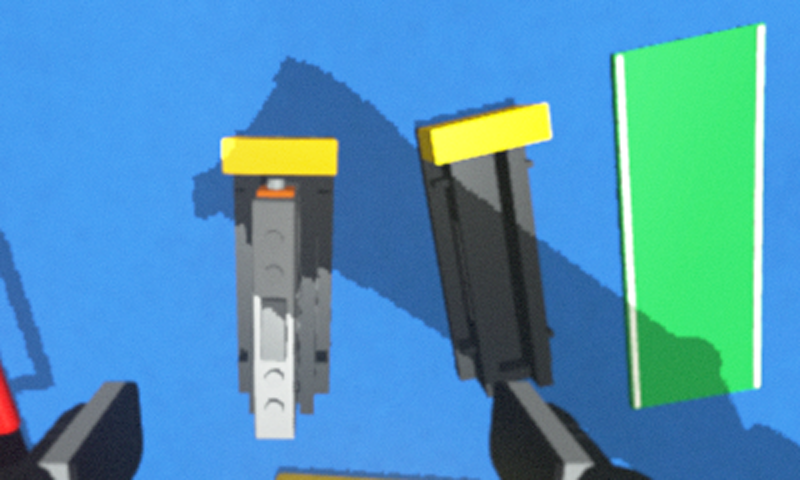

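Module A's top runs from (298,159) to (297.5,279), with its cap at (296.5,225). The empty carrier B's stop is at about (406,127), and the board is fully visible.

Run:
```python
from h import *
c=np.load('c8.npy',allow_pickle=True).item()
f=lambda x,y,z:ray(c,(x/2+160,y/2+60),z)[:2]
a,b=f(276,198,.104),f(275,438,.104); d=a-b
print('A',a,b,(a+b)/2,np.degrees(np.arctan2(d[1],d[0])),'cap',f(273,330,.11))
S=[f(438,131,.054),f(550,104,.054),f(552,135,.054),f(436,165,.054)]
print('Bstop',np.round(S,4),np.mean(S,0))
# cheek far lines B: outer top edges at z .04 (left cheek 443,175->475,375 ; right 523,150->548,380)
B=[f(616,54,.006),f(764,24,.006),f(759,387,.006),f(637,408,.006)]; B=np.array(B); print('board',B.round(4),B.mean(0)); e=(B[0]+B[1]-B[2]-B[3]); print(np.degrees(np.arctan2(e[1],e[0])))
m=(a+b)/2; rows(m[0],m[1],.101,np.degrees(np.arctan2(d[1],d[0])))
```

```text
A [0.54674108 0.3723698 ] [0.42703598 0.38558472] [0.48688853 0.37897726] -6.299693266175943 cap [0.48671551 0.37977623]
Bstop [[0.5672 0.2895]
 [0.5754 0.2326]
 [0.56   0.2312]
 [0.5501 0.291 ]] [0.5632062  0.26108105]
board [[0.5987 0.1775]
 [0.6068 0.0962]
 [0.3803 0.0718]
 [0.3715 0.1513]] [0.48933052 0.12420308]
6.36716223556282
psi -5.06 turn wz 0.0217 shift [-25.1 -17.5 145. ] n 3 each [-8.4 -5.8 48.3]
```

Call:
drive_tool(series=[1,-12.5,-9,0,0,0,0.02,1,-12.5,-9,0,0,0,0,1,0,0,48,0,0,0,1,0,0,48,0,0,0,1,0,0,48,0,0,0,1,0,0,0,0,0,0,1,0,0,0,0,0,0])

```text
t: 15.7
eef_pos: [0.4866, 0.3821, 0.1041]
tool_rot: [-0.001, 0.999, -0.053, 0.001]
contact_force: [0.8, -0.6, 0.1]
gripper_width: 1.005
```

Call:
drive_tool(series=[-1,0,0,0,0,0,0,-1,0,0,0,0,0,0,-1,0,0,0,0,0,0,-1,0,0,0,0,0,0,-1,0,0,0,0,0,0,-1,0,0,0,0,0,0,-1,0,0,-15,0,0,0,-1,0,0,-30,0,0,0,-1,0,0,-50,0,0,0,-1,0,0,-50,0,0,0,-1,0,0,0,0,0,0], force=60)

```text
t: 17.08
eef_pos: [0.4871, 0.3833, 0.2522]
tool_rot: [-0.003, 0.999, -0.053, 0.003]
contact_force: [0.0, -0.1, -3.2]
gripper_width: 0.222
```

Run:
```python
from h import *
st(); rows(.525,-.328,.245,-1.85); c=cam('wrist','w9.png')
```

```text
t 17.07 [0.4871 0.3833 0.2522] psi -6.03 tilt [-0.0029  0.0029] F [ 0.  -0.1 -3.2] w 0.222 q [-0.48  0.41 -0.38  1.68  0.17  1.07 -2.59]
psi -6.03 turn wz -0.0730 shift [ 60.8 709.7   7.2] n 15 each [ 4.1 47.3  0.5]
```

Call:
drive_tool(series=[-1,0,0,0,0,0,-0.073,-1,4,47,0,0,0,0,-1,4,47,0,0,0,0,-1,4,47,0,0,0,0,-1,4,47,0,0,0,0,-1,4,47,0,0,0,0,-1,4,47,0,0,0,0,-1,4,47,0,0,0,0,-1,4,47,0,0,0,0,-1,4,47,0,0,0,0,-1,4,47,0,0,0,0,-1,4,47,0,0,0,0])

```text
t: 18.62
eef_pos: [0.5113, -0.1379, 0.2452]
tool_rot: [-0.0, 1.0, -0.016, -0.002]
contact_force: [0.5, -0.2, -5.3]
gripper_width: 0.217
```

Call:
drive_tool(series=[-1,4,47,0,0,0,0,-1,4,47,0,0,0,0,-1,4,47,0,0,0,0,-1,4,47,0,0,0,0,-1,0,0,0,0,0,0,-1,0,0,0,0,0,0])

```text
t: 19.38
eef_pos: [0.5219, -0.3241, 0.2452]
tool_rot: [-0.001, 1.0, -0.016, -0.002]
contact_force: [-0.0, -0.1, -3.5]
gripper_width: 0.221
```

Run:
```python
from h import *
st(); rows(.525,-.327,.215,-1.85)
c=cam('wrist','w10.png'); np.save('c10.npy',c,allow_pickle=True)
cv2.imwrite('pics/m10.png',cv2.resize(c['pixels'][60:300,160:560],(800,480),interpolation=cv2.INTER_CUBIC))
```

```text
t 19.38 [ 0.5219 -0.3241  0.2452] psi -1.85 tilt [-0.0012 -0.0017] F [-0.  -0.1 -3.5] w 0.221 q [ 0.51  0.39 -0.07  1.71  0.03  1.05 -1.18]
psi -1.85 turn wz -0.0001 shift [ 3.2  2.8 30.2] n 1 each [ 3.2  2.8 30.2]
```

View pics/m10.png

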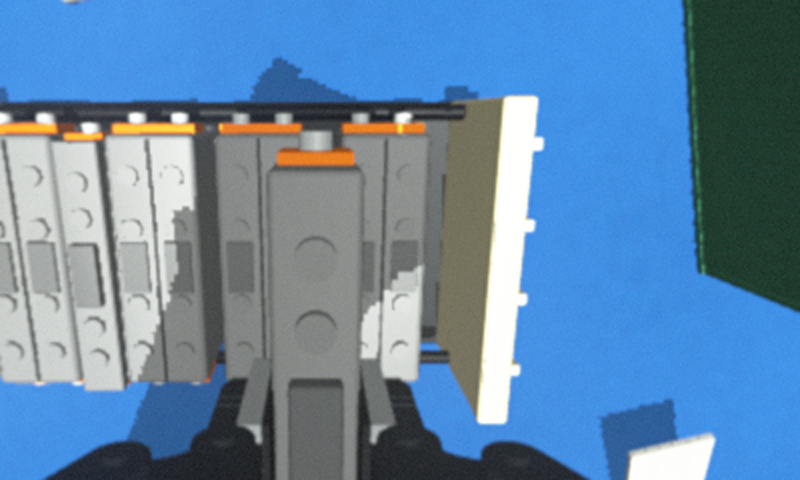

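Run:
```python
from h import *
c=np.load('c10.npy',allow_pickle=True).item()
f=lambda x,y,z:ray(c,(x/2+160,y/2+60),z)[:2].round(4)
print('gap',f(301,135,.1),f(342,135,.1)); print('mod end',f(270,168,.2475),f(361,168,.2475))
o=bot.get_obs()['eef_pos']; print(o[:2]+.06*np.array([1,-.032]))
```

```text
gap [ 0.5843 -0.3207] [ 0.5837 -0.3386]
mod end [ 0.583  -0.3183] [ 0.5824 -0.3363]
[ 0.58239199 -0.32532527]
```

Call:
drive_tool(series=[-1,3,3,0,0,0,0,-1,0,0,20,0,0,0,-1,0,0,20,0,0,0,-1,0,0,10,0,0,0,-1,0,0,6,0,0,0,-1,0,0,6,0,0,0,-1,0,0,6,0,0,0,-1,0,0,6,0,0,0,-1,0,0,6,0,0,0,-1,0,0,6,0,0,0,-1,0,0,6,0,0,0])

```text
t: 20.8
eef_pos: [0.5257, -0.3282, 0.1547]
tool_rot: [-0.0, 1.0, -0.016, -0.0]
contact_force: [0.2, -0.8, -2.0]
gripper_width: 0.218
```

Call:
drive_tool(series=[-1,0,0,7,0,0,0,-1,0,0,7,0,0,0,-1,0,0,5,0,0,0,-1,0,0,0,0,0,0,-1,0,0,0,0,0,0])

```text
t: 21.42
eef_pos: [0.5258, -0.3282, 0.1363]
tool_rot: [0.0, 1.0, -0.016, -0.0]
contact_force: [-0.3, -0.2, -3.8]
gripper_width: 0.22
```

Run:
```python
from h import *
st()
```

```text
t 21.43 [ 0.5258 -0.3282  0.1363] psi -1.85 tilt [ 0.     -0.0001] F [-0.3 -0.2 -3.8] w 0.22 q [ 0.51  0.52 -0.07  1.79  0.05  0.84 -1.19]
```

Call:
drive_tool(series=[0,0,0,0,0,0,0,0,0,0,0,0,0,0,0,0,0,0,0,0,0,0,0,0,-35,0,0,0,0,0,0,-35,0,0,0,-1,0,0,0,0,0,0,-1,0,0,0,0,0,0,-1,0,0,0,0,0,0,-1,0,0,0,0,0,0,-1,0,0,20,0,0,0])

```text
t: 22.68
eef_pos: [0.5267, -0.3286, 0.1869]
tool_rot: [0.001, 1.0, -0.016, 0.001]
contact_force: [0.4, 0.2, 0.3]
gripper_width: -0.003
```

Call:
drive_tool(series=[-1,0,0,10,0,0,0,-1,0,0,10,0,0,0,-1,0,0,8,0,0,0,-1,0,0,8,0,0,0,-1,0,0,7,0,0,0,-1,0,0,5,0,0,0,-1,0,0,5,0,0,0,-1,0,0,4,0,0,0,-1,0,0,0,0,0,0])

```text
t: 23.8
eef_pos: [0.526, -0.3287, 0.1301]
tool_rot: [0.0, 1.0, -0.016, 0.0]
contact_force: [-0.7, -0.2, 5.5]
gripper_width: -0.001
```

Run:
```python
from h import *
st()
```

```text
t 23.80 [ 0.526  -0.3287  0.1301] psi -1.87 tilt [0.0004 0.0003] F [-0.7 -0.2  5.5] w -0.001 q [ 0.51  0.52 -0.07  1.79  0.05  0.83 -1.19]
```

Call:
drive_tool(series=[-1,0,0,2,0,0,0,-1,0,0,0,0,0,0,-1,0,0,-40,0,0,0,1,0,0,-50,0,0,0,1,0,0,-40,0,0,0,1,0,-50,0,0,0,0,1,0,-50,0,0,0,0,1,0,-50,0,0,0,0,1,0,-50,0,0,0,0,1,0,-50,0,0,0,0,1,0,-50,0,0,0,0,1,0,-50,0,0,0,0])

```text
t: 25.3
eef_pos: [0.5371, 0.0232, 0.2575]
tool_rot: [0.0, 1.0, -0.016, 0.0]
contact_force: [0.6, 0.8, -0.5]
gripper_width: 1.001
```

Call:
drive_tool(series=[1,-5,-50,0,0,0,0,1,-5,-50,0,0,0,0,1,0,-50,0,0,0,0,1,0,-35,0,0,0,0,1,0,0,0,0,0,0,1,0,0,0,0,0,0])

```text
t: 26.05
eef_pos: [0.5332, 0.2059, 0.2571]
tool_rot: [0.0, 1.0, -0.016, -0.0]
contact_force: [-0.8, 0.6, -0.1]
gripper_width: 1.0
```

Run:
```python
from h import *
st()
c=cam('wrist','w11.png'); np.save('c11.npy',c,allow_pickle=True)
cv2.imwrite('pics/m11.png',cv2.resize(c['pixels'][80:300,0:480],(800,367),interpolation=cv2.INTER_CUBIC))
```

```text
t 26.05 [0.5332 0.2059 0.2571] psi -1.89 tilt [ 0.0004 -0.    ] F [-0.8  0.6 -0.1] w 1.0 q [-0.22  0.33 -0.32  1.79  0.12  1.05 -2.19]
```

View pics/m11.png

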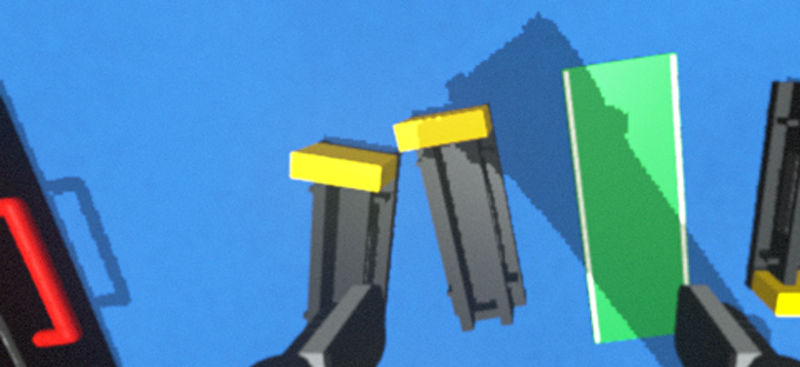

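Carrier A has been knocked next to B: its stop is at crop (343,167) and B's is at (443,128). I'll measure both, and take B first, gripping its cheeks with the jaws only part open.

Run:
```python
from h import *
c=np.load('c11.npy',allow_pickle=True).item(); s=480/800
f=lambda x,y,z:ray(c,(x*s,y*s+80),z)[:2]
im=c['pixels']; hsv=cv2.cvtColor(im,cv2.COLOR_BGR2HSV); m=cv2.inRange(hsv,(22,120,90),(34,255,255))
k=[q for q in cv2.findContours(m,0,1)[0] if cv2.contourArea(q)>150]
for q in k:
    r=cv2.minAreaRect(q); P=np.array([ray(c,p,.054)[:2] for p in cv2.boxPoints(r)])
    E=[P[1]-P[0],P[2]-P[1]]; l=max(E,key=np.linalg.norm); l=l*(1 if l[1]>0 else -1)
    print(np.round(r[0]),P.mean(0).round(4),'sz',[round(np.linalg.norm(e),4) for e in E],'axis ang',round(np.degrees(np.arctan2(-l[0],l[1])),1))
t=(f(462,330,.04)+f(512,322,.04))/2; h=(f(425,155,.04)+f(488,143,.04))/2; d=h-t
print('B tail',t,'head',h,np.linalg.norm(d),np.degrees(np.arctan2(d[1],d[0])),'mid',(t+h)/2)
```

```text
[250. 332.] [0.3378 0.2992] sz [np.float64(0.0523), np.float64(0.0944)] axis ang -9.3
[484. 255.] [0.4382 0.0079] sz [np.float64(0.0346), np.float64(0.0766)] axis ang -1.8
[205. 180.] [0.5413 0.3299] sz [np.float64(0.0281), np.float64(0.068)] axis ang -11.3
[266. 157.] [0.5647 0.2608] sz [np.float64(0.0623), np.float64(0.0208)] axis ang 7.7
[541.  24.] [ 0.6827 -0.015 ] sz [np.float64(0.086), np.float64(0.0142)] axis ang 31.7
B tail [0.4099965  0.24151093] head [0.54839944 0.25488888] 0.13904799737075674 5.521028248386869 mid [0.47919797 0.2481999 ]
```

Run:
```python
from h import *
rows(.488,.250,.037,7.5)
```

```text
psi -1.95 turn wz -0.1650 shift [-39.1 -50.2 220.2] n 5 each [ -7.8 -10.   44. ]
```

Call:
drive_tool(series=[0.3,-20,-25,0,0,0,-0.0825,0.3,0,0,0,0,0,-0.0825,0.3,0,0,0,0,0,0,0.3,0,0,0,0,0,0])

```text
t: 26.6
eef_pos: [0.5139, 0.2321, 0.2573]
tool_rot: [0.0, 0.998, 0.065, 0.0]
contact_force: [0.8, 0.6, 0.1]
gripper_width: 0.648
```

Run:
```python
from h import *
st();rows(.488,.250,.037,7.5)
```

```text
t 26.60 [0.5139 0.2321 0.2573] psi 7.50 tilt [0.0001 0.0001] F [0.8 0.6 0.1] w 0.648 q [-0.24  0.32 -0.37  1.8   0.13  1.05 -2.09]
psi 7.50 turn wz -0.0000 shift [-23.4 -21.2 220.3] n 5 each [-4.7 -4.2 44.1]
```

Call:
drive_tool(series=[0.3,-23,-21,0,0,0,0,0.3,0,0,50,0,0,0,0.3,0,0,50,0,0,0,0.3,0,0,50,0,0,0,0.3,0,0,30,0,0,0,0.3,0,0,0,0,0,0,0.3,0,0,0,0,0,0])

```text
t: 27.48
eef_pos: [0.4892, 0.2507, 0.0785]
tool_rot: [-0.0, 0.998, 0.066, 0.001]
contact_force: [0.6, -0.2, -0.2]
gripper_width: 0.647
```

Run:
```python
from h import *
st()
c=cam('wrist','w12.png'); np.save('c12.npy',c,allow_pickle=True)
cv2.imwrite('pics/m12.png',cv2.resize(c['pixels'][20:380,60:560],(800,576),interpolation=cv2.INTER_CUBIC))
```

```text
t 27.48 [0.4892 0.2507 0.0785] psi 7.57 tilt [-0.0004  0.0008] F [ 0.6 -0.2 -0.2] w 0.647 q [-0.33  0.53 -0.33  1.97  0.26  0.68 -2.26]
```

View pics/m12.png

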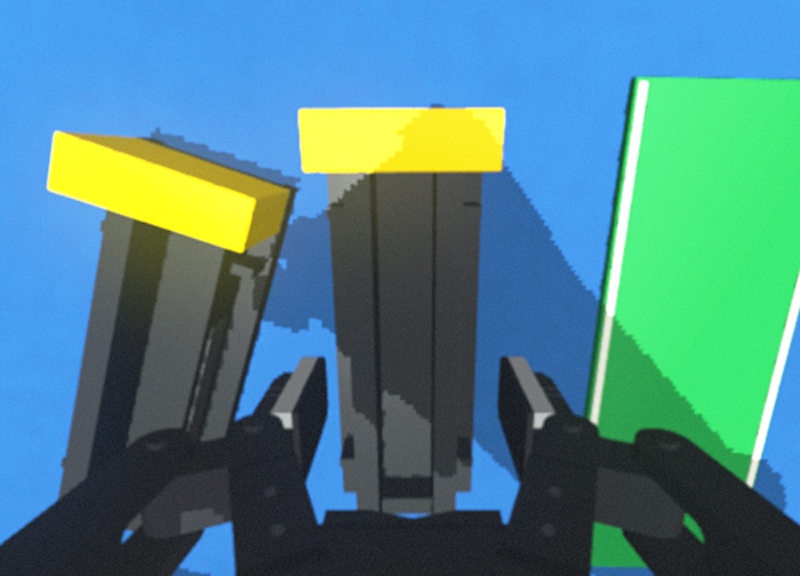

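Camera view: B's stop top is at crop corners (298,108) to (503,172), centred and square to the jaws. A's stop top is at (55,131), (255,198), (243,252), (47,190).

Run:
```python
from h import *
c=np.load('c12.npy',allow_pickle=True).item(); s=500/800
f=lambda x,y,z:ray(c,(x*s+60,y*s+20),z)[:2]
for n,C in [('B',[(298,108),(505,108),(503,172),(301,172)]),('A',[(55,131),(255,198),(243,252),(47,190)])]:
    P=np.array([f(x,y,.054) for x,y in C]); m=P.mean(0); l=P[0]+P[3]-P[1]-P[2]; a=np.arctan2(-l[0],l[1]); print(n,m.round(4),np.degrees(a).round(1),np.linalg.norm(l)/2,'centre',(m-.0735*np.array([np.cos(a),np.sin(a)])).round(4))
```

```text
B [0.5635 0.2624] 7.6 0.0601709190725404 centre [0.4906 0.2528]
A [0.5382 0.3354] -11.0 0.05957791159924266 centre [0.466  0.3494]
```

Call:
drive_tool(series=[0.3,2,-2,10,0,0,0,0.3,0,0,15,0,0,0,0.3,0,0,15,0,0,0,0.3,0,0,0,0,0,0,-1,0,0,0,0,0,0,-1,0,0,0,0,0,0,-1,0,0,0,0,0,0,-1,0,0,0,0,0,0,-1,0,0,0,0,0,0], force=60)

```text
t: 28.65
eef_pos: [0.49, 0.2526, 0.0374]
tool_rot: [-0.0, 0.998, 0.066, 0.0]
contact_force: [0.1, 0.8, -0.3]
gripper_width: 0.453
```

Run:
```python
from h import *
st();
```

```text
t 28.65 [0.49   0.2526 0.0374] psi 7.61 tilt [-0.  0.] F [ 0.1  0.8 -0.3] w 0.453 q [-0.35  0.59 -0.3   1.98  0.3   0.61 -2.29]
```

Run:
```python
from h import *
rows(.488,.1245,.0874,6.4,(.49,.2526,.0874,7.6))
```

```text
psi 7.60 turn wz 0.0209 shift [-16.3 127.1  -0. ] n 3 each [-5.4 42.4 -0. ]
```

Call:
drive_tool(series=[-1,0,0,-15,0,0,0,-1,0,0,-25,0,0,0,-1,0,0,-20,0,0,0.021,-1,-5,42,0,0,0,0,-1,-5,42,0,0,0,0,-1,-6,43,0,0,0,0,-1,0,0,0,0,0,0,-1,0,0,0,0,0,0])

```text
t: 29.65
eef_pos: [0.4887, 0.1248, 0.098]
tool_rot: [-0.0, 0.998, 0.056, 0.001]
contact_force: [-0.8, 0.0, -3.7]
gripper_width: 0.457
```

Run:
```python
from h import *
st(); rows(.488,.1245,.0434,6.4)
c=cam('wrist','w13.png')
hsv=cv2.cvtColor(c['pixels'],cv2.COLOR_BGR2HSV); m=cv2.inRange(hsv,(22,120,90),(34,255,255))
for q in cv2.findContours(m,0,1)[0]:
    if cv2.contourArea(q)>300: print(np.round(cv2.minAreaRect(q),0) if 0 else [np.round(v,1) for v in cv2.minAreaRect(q)])
```

```text
t 29.65 [0.4887 0.1248 0.098 ] psi 6.38 tilt [-0.0003  0.0005] F [-0.8  0.  -3.7] w 0.457 q [-0.1   0.44 -0.33  2.07  0.22  0.67 -2.04]
psi 6.38 turn wz -0.0004 shift [-0.7  0.2 54.6] n 2 each [-0.3  0.1 27.3]
[array([ 30.1, 377.1]), array([71.6, 52. ]), np.float64(11.3)]
[array([ 27.5, 121.5]), array([55., 47.]), np.float64(0.0)]
[array([317.5, 106. ]), array([ 56., 179.]), np.float64(90.0)]
```

Call:
drive_tool(series=[-1,0,0,20,0,0,0,-1,0,0,15,0,0,0,-1,0,0,10,0,0,0,-1,0,0,5,0,0,0,-1,0,0,3.5,0,0,0,-1,0,0,0,0,0,0])

```text
t: 30.45
eef_pos: [0.4885, 0.1246, 0.0439]
tool_rot: [-0.0, 0.998, 0.056, 0.0]
contact_force: [-0.2, -0.0, -3.1]
gripper_width: 0.455
```

Call:
drive_tool(series=[0.4,0,0,0,0,0,0,0.4,0,0,0,0,0,0,0.4,0,0,0,0,0,0,0.4,0,0,0,0,0,0,0.4,0,0,-15,0,0,0,0.6,0,0,-45,0,0,0,1,0,0,-50,0,0,0,1,0,0,-50,0,0,0,1,0,0,-30,0,0,0,1,0,0,0,0,0,0,1,0,0,0,0,0,0])

```text
t: 31.82
eef_pos: [0.4878, 0.1243, 0.2337]
tool_rot: [0.0, 0.998, 0.056, -0.0]
contact_force: [-0.2, 0.6, 0.8]
gripper_width: 0.996
```

```bash
cat >> h.py <<'E'
def stops(c,z,ymin=0):
    """yellow stop top faces: quad fitted to the bright top, at height z"""
    hsv=cv2.cvtColor(c['pixels'],cv2.COLOR_BGR2HSV); m=cv2.inRange(hsv,(22,120,90),(34,255,255))
    for q in cv2.findContours(m,0,1)[0]:
        if cv2.contourArea(q)<300: continue
        r=cv2.minAreaRect(q); P=np.array([ray(c,p,z)[:2] for p in cv2.boxPoints(r)])
        E=[P[1]-P[0],P[2]-P[1]]; l=max(E,key=np.linalg.norm); l=l*(1 if l[1]>0 else -1)
        print(np.round(r[0],1),P.mean(0).round(4),'sz',[round(float(np.linalg.norm(e)),4) for e in E],'ang',round(np.degrees(np.arctan2(-l[0],l[1])),1))
E
python3 - <<'E'
from h import *
st(); c=cam('wrist','w14.png'); stops(c,.06)
E
```

```text
t 31.82 [0.4878 0.1243 0.2337] psi 6.41 tilt [ 0.0002 -0.0002] F [-0.2  0.6  0.8] w 0.996 q [-0.04  0.24 -0.39  1.96  0.11  0.96 -1.94]
[124.8 289.7] [0.3468 0.3269] sz [0.1103, 0.0628] ang 7.6
[418.6 245.2] [0.4379 0.0069] sz [0.0315, 0.0692] ang -4.3
[317. 113.] [0.5625 0.132 ] sz [0.0589, 0.0183] ang 6.4
[116.1 114.3] [0.5392 0.3218] sz [0.0247, 0.0768] ang -12.0
[490.5   8.5] [ 0.6648 -0.0079] sz [0.0556, 0.0146] ang 31.0
```

Run:
```python
from h import *
rows(.495,0,.25,-.5)
```

```text
psi 6.41 turn wz 0.1206 shift [  8.5 124.2 -16.9] n 3 each [ 2.8 41.4 -5.6]
```

Call:
drive_tool(series=[1,0,0,-17,0,0,0.1205,1,3,42,0,0,0,0,1,3,41,0,0,0,0,1,3,41,0,0,0,0,1,0,0,0,0,0,0,1,0,0,0,0,0,0])

```text
t: 32.62
eef_pos: [0.4957, 0.0011, 0.2499]
tool_rot: [-0.0, 1.0, -0.004, -0.001]
contact_force: [0.5, 0.9, 0.2]
gripper_width: 1.004
```

Run:
```python
from h import *
st(); c=cam('wrist','w15.png'); stops(c,.054)
# dark carrier outline in a row scan: print dark mask centre for rows
im=c['pixels']; g=im.max(2)
for v in range(120,260,15):
    row=g[v,200:440]; d=np.where(row<110)[0]+200
    if len(d): print(v,d.min(),d.max(),ray(c,((d.min()+d.max())/2,v),.02)[:2].round(4))
```

```text
t 32.62 [0.4957 0.0011 0.2499] psi -0.48 tilt [-0.0003 -0.0009] F [0.5 0.9 0.2] w 1.004 q [ 0.13  0.2  -0.29  1.96  0.07  0.99 -1.77]
[ 71.5 304.7] [0.3446 0.3065] sz [0.1672, 0.0756] ang 21.6
[320. 235.] [ 0.4356 -0.0021] sz [0.0572, 0.0324] ang -0.5
[ 29.6 147.9] [0.5372 0.3029] sz [0.03, 0.0612] ang -6.7
[193.6 121.9] [0.563  0.1282] sz [0.0727, 0.0195] ang 6.4
[339.8   6.9] [ 0.6653 -0.0219] sz [0.0391, 0.0126] ang 30.8
120 229 348 [0.5641 0.033 ]
135 200 347 [0.5475 0.051 ]
150 200 346 [0.5302 0.0525]
165 200 345 [0.5125 0.054 ]
180 200 345 [0.4942 0.055 ]
195 200 344 [0.4753 0.0566]
210 200 424 [0.4555 0.0075]
225 201 336 [0.436 0.063]
240 205 253 [0.4159 0.115 ]
255 208 417 [0.3937 0.0077]
```

Run:
```python
from h import *
rows(.502,-.003,.0375,-.5)
```

```text
psi -0.41 turn wz 0.0016 shift [  6.2   4.6 212.7] n 5 each [ 1.2  0.9 42.5]
```

Call:
drive_tool(series=[0.4,6,4.5,0,0,0,0,0.4,0,0,45,0,0,0,0.4,0,0,45,0,0,0,0.4,0,0,45,0,0,0,0.4,0,0,35,0,0,0,0.4,0,0,20,0,0,0,0.4,0,0,15,0,0,0,0.4,0,0,7.5,0,0,0,0.4,0,0,0,0,0,0])

```text
t: 33.8
eef_pos: [0.5024, -0.0039, 0.0383]
tool_rot: [-0.0, 1.0, -0.004, 0.0]
contact_force: [-0.1, -1.2, -0.1]
gripper_width: 0.7
```

Call:
drive_tool(series=[-1,0,0,0,0,0,0,-1,0,0,0,0,0,0,-1,0,0,0,0,0,0,-1,0,0,0,0,0,0,-1,0,0,0,0,0,0,-1,0,0,-15,0,0,0,-1,0,0,-30,0,0,0,-1,0,0,-45,0,0,0,-1,0,0,-20,0,0,0,-1,0,0,0,0,0,0])

```text
t: 35.05
eef_pos: [0.5031, -0.0042, 0.1503]
tool_rot: [0.0, 1.0, -0.005, 0.002]
contact_force: [-1.0, -0.7, -3.2]
gripper_width: 0.456
```

Run:
```python
from h import *
st(); rows(.4635,.1211,.148,6.4); c=cam('wrist','w16.png'); stops(c,.165); s=cam('scene','s16.png')
```

```text
t 35.05 [ 0.5031 -0.0042  0.1503] psi -0.52 tilt [0.0001 0.002 ] F [-1.  -0.7 -3.2] w 0.456 q [ 0.12  0.34 -0.28  2.04  0.14  0.77 -1.82]
psi -0.52 turn wz -0.1207 shift [ -25.4 -129.     2.3] n 3 each [ -8.5 -43.    0.8]
[ 34.5 376. ] [0.4641 0.1207] sz [0.0291, 0.0259] ang -1.4
[132.6 135.3] [0.5684 0.0592] sz [0.0392, 0.0094] ang 6.7
```

Run:
```python
from h import *
c=cam('wrist'); o=bot.get_obs(); p=o['eef_pos']; psi=2*np.arctan2(o['tool_rot'][2],o['tool_rot'][1])
g=cv2.cvtColor(c['pixels'],cv2.COLOR_BGR2HSV)
for y in (-.017,-.0155,.0155,.017):
    out=[]
    for x in np.arange(.06,.105,.003):
        P=p+np.array([np.cos(psi)*x+np.sin(psi)*y,np.sin(psi)*x-np.cos(psi)*y,.002]); u=proj(c,[P])[0].round().astype(int)
        out.append((int(x*1000+.5),*[int(k) for k in c['pixels'][u[1],u[0]]]))
    print(y,[(a,b) for a,b,_,_ in out])
```

```text
-0.017 [(60, 49), (63, 52), (66, 103), (69, 102), (72, 104), (75, 107), (78, 102), (81, 113), (84, 185), (87, 184), (90, 188), (93, 190), (96, 188), (99, 190), (102, 190)]
-0.0155 [(60, 48), (63, 49), (66, 102), (69, 102), (72, 105), (75, 104), (78, 105), (81, 108), (84, 184), (87, 187), (90, 189), (93, 187), (96, 189), (99, 190), (102, 188)]
0.0155 [(60, 50), (63, 56), (66, 50), (69, 55), (72, 105), (75, 103), (78, 109), (81, 115), (84, 188), (87, 184), (90, 187), (93, 190), (96, 185), (99, 186), (102, 191)]
0.017 [(60, 51), (63, 54), (66, 56), (69, 60), (72, 57), (75, 56), (78, 114), (81, 119), (84, 191), (87, 188), (90, 185), (93, 186), (96, 186), (99, 187), (102, 188)]
```

Call:
drive_tool(series=[-1,0,0,0,0,0,-0.1207,-1,-8,-43,0,0,0,0,-1,-8,-43,0,0,0,0,-1,-9,-43,0,0,0,0,-1,0,0,0,0,0,0,-1,0,0,0,0,0,0])

```text
t: 35.95
eef_pos: [0.4624, 0.1207, 0.1473]
tool_rot: [0.0, 0.998, 0.056, -0.001]
contact_force: [0.5, -0.9, -4.2]
gripper_width: 0.453
```

Run:
```python
from h import *
st(); rows(.4635,.1211,.079,6.4); c=cam('wrist','w17.png'); stops(c,.060)
```

```text
t 35.95 [0.4624 0.1207 0.1473] psi 6.43 tilt [ 0.0004 -0.001 ] F [ 0.5 -0.9 -4.2] w 0.453 q [-0.08  0.32 -0.36  2.09  0.16  0.75 -2.  ]
psi 6.43 turn wz 0.0005 shift [ 1.2 -0.3 68.3] n 2 each [ 0.6 -0.2 34.2]
[ 65.3 334.5] [0.3335 0.3164] sz [0.0883, 0.1069] ang -8.4
[315.5  71.5] [0.5611 0.1319] sz [0.0583, 0.0209] ang 6.4
[46.5 80.9] [0.5349 0.3045] sz [0.023, 0.0615] ang -10.5
```

Call:
drive_tool(series=[-1,1,0,25,0,0,0,-1,0,0,20,0,0,0,-1,0,0,10,0,0,0,-1,0,0,5,0,0,0,-1,0,0,4,0,0,0,-1,0,0,3,0,0,0,-1,0,0,1,0,0,0,-1,0,0,0,0,0,0])

```text
t: 37.0
eef_pos: [0.464, 0.1215, 0.0805]
tool_rot: [-0.0, 0.998, 0.056, 0.0]
contact_force: [0.7, 0.7, -3.7]
gripper_width: 0.45
```

Call:
drive_tool(series=[-1,0,0,1,0,0,0,-1,0,0,1,0,0,0,-1,0,0,0,0,0,0])

```text
t: 37.38
eef_pos: [0.4641, 0.1215, 0.0793]
tool_rot: [0.0, 0.998, 0.056, 0.0]
contact_force: [-3.5, -2.2, 10.1]
gripper_width: 0.459
```

Call:
drive_tool(series=[0.4,0,0,0,0,0,0,0.4,0,0,0,0,0,0,0.4,0,0,0,0,0,0,0.4,0,0,0,0,0,0,0.4,0,0,-15,0,0,0,0.6,0,0,-45,0,0,0,1,0,0,-50,0,0,0,1,10,0,-50,0,0,0,1,30,0,0,0,0,0,1,0,0,0,0,0,0,1,0,0,0,0,0,0])

```text
t: 38.75
eef_pos: [0.5028, 0.1258, 0.2383]
tool_rot: [0.0, 0.998, 0.056, -0.001]
contact_force: [0.3, -0.3, -0.2]
gripper_width: 1.005
```

Run:
```python
from h import *
st(); c=cam('wrist','w18.png'); print('z.06');stops(c,.060); print('z.094'); stops(c,.094)
```

```text
t 38.75 [0.5028 0.1258 0.2383] psi 6.43 tilt [ 0.0001 -0.0006] F [ 0.3 -0.3 -0.2] w 1.005 q [-0.05  0.26 -0.38  1.92  0.11  0.98 -1.93]
z.06
[316.  291.5] [0.3801 0.1127] sz [0.0638, 0.0462] ang 6.4
[125.8 294. ] [0.3528 0.3307] sz [0.0512, 0.0977] ang 3.1
[317.  128.5] [0.5629 0.132 ] sz [0.0587, 0.0182] ang 6.4
[121.6 128.8] [0.5405 0.3221] sz [0.0263, 0.0759] ang -11.8
[503.3  15.8] [ 0.6766 -0.0207] sz [0.0872, 0.0174] ang 31.6
z.094
[316.  291.5] [0.4021 0.1149] sz [0.0565, 0.041] ang 6.4
[125.8 294. ] [0.3779 0.3081] sz [0.0454, 0.0866] ang 3.1
[317.  128.5] [0.564 0.132] sz [0.052, 0.0161] ang 6.4
[121.6 128.8] [0.5442 0.3005] sz [0.0233, 0.0673] ang -11.8
[503.3  15.8] [ 0.6649 -0.0033] sz [0.0773, 0.0154] ang 31.6
```

C sits 26 mm back from B's stop, square. Next is A.

Run:
```python
from h import *
rows(.466,.3494,.20,-11)
```

```text
psi 6.44 turn wz 0.3044 shift [ -78.6 -212.5   38. ] n 5 each [-15.7 -42.5   7.6]
```

Call:
drive_tool(series=[1,0,0,0,0,0,0.1522,1,0,0,0,0,0,0.1522,1,-16,-42,0,0,0,0,1,-16,-42,0,0,0,0,1,-16,-43,0,0,0,0,1,-16,-43,0,0,0,0,1,-15,-42,0,0,0,0,1,0,0,38,0,0,0,1,0,0,0,0,0,0,1,0,0,0,0,0,0])

```text
t: 40.05
eef_pos: [0.4669, 0.3484, 0.2009]
tool_rot: [0.0, 0.995, -0.097, 0.0]
contact_force: [0.0, 0.1, 0.1]
gripper_width: 0.996
```

Run:
```python
from h import *
st(); c=cam('wrist','w19.png'); stops(c,.054)
```

```text
t 40.05 [0.4669 0.3484 0.2009] psi -11.08 tilt [0.0002 0.    ] F [0.  0.1 0.1] w 0.996 q [-0.43  0.41 -0.4   1.81  0.19  0.96 -2.68]
[357.5 322. ] [0.3204 0.3325] sz [0.1332, 0.0858] ang -11.0
[589.9 236.4] [0.3759 0.0966] sz [0.0898, 0.0479] ang 2.5
[315.  116.5] [0.5379 0.3358] sz [0.0589, 0.0176] ang -11.1
[549.   36.7] [0.5614 0.1392] sz [0.0872, 0.02] ang 6.0
```

Call:
drive_tool(series=[0.4,-1.5,-1.5,0,0,0,0,0.4,0,0,45,0,0,0,0.4,0,0,45,0,0,0,0.4,0,0,35,0,0,0,0.4,0,0,20,0,0,0,0.4,0,0,12,0,0,0,0.4,0,0,6,0,0,0,0.4,0,0,0,0,0,0,0.4,0,0,0,0,0,0])

```text
t: 41.22
eef_pos: [0.466, 0.3513, 0.0382]
tool_rot: [-0.001, 0.995, -0.096, 0.001]
contact_force: [0.2, -1.0, 0.1]
gripper_width: 0.701
```

Call:
drive_tool(series=[-1,0,0,0,0,0,0,-1,0,0,0,0,0,0,-1,0,0,0,0,0,0,-1,0,0,0,0,0,0,-1,0,0,0,0,0,0,-1,0,0,-15,0,0,0,-1,0,0,-30,0,0,0,-1,0,0,-45,0,0,0,-1,0,0,-45,0,0,0,-1,0,0,-25,0,0,0,-1,0,0,0,0,0,0])

```text
t: 42.6
eef_pos: [0.4662, 0.3514, 0.1995]
tool_rot: [-0.001, 0.995, -0.096, 0.001]
contact_force: [-0.1, -0.5, -4.2]
gripper_width: 0.455
```

Run:
```python
from h import *
st(); rows(.4895,.1240,.198,6.4); c=cam('wrist','w20.png'); z=bot.get_obs()['eef_pos'][2]; stops(c,z+.016)
```

```text
t 42.60 [0.4662 0.3514 0.1995] psi -11.03 tilt [-0.0013  0.0015] F [-0.1 -0.5 -4.2] w 0.455 q [-0.43  0.41 -0.41  1.81  0.2   0.95 -2.69]
psi -11.03 turn wz -0.3043 shift [ -2.2 228.6   1.5] n 5 each [-0.4 45.7  0.3]
[592.9 237.5] [0.4712 0.2413] sz [0.0341, 0.0192] ang 2.5
[319.  108.5] [0.5384 0.3358] sz [0.0594, 0.0182] ang -11.1
[555.  35.] [0.5458 0.2574] sz [0.0352, 0.0079] ang 6.0
```

Call:
drive_tool(series=[-1,0,0,0,0,0,-0.1522,-1,0,0,0,0,0,-0.1522,-1,0,46,0,0,0,0,-1,0,46,0,0,0,0,-1,-1,46,0,0,0,0,-1,-1,46,0,0,0,0,-1,0,45,0,0,0,0,-1,0,0,30,0,0,0,-1,0,0,0,0,0,0,-1,0,0,0,0,0,0])

```text
t: 43.9
eef_pos: [0.4886, 0.1238, 0.167]
tool_rot: [-0.0, 0.998, 0.057, -0.001]
contact_force: [-0.5, -0.1, -3.0]
gripper_width: 0.458
```

Run:
```python
from h import *
st(); rows(.4895,.1242,.118,6.4); c=cam('wrist','w21.png'); z=bot.get_obs()['eef_pos'][2]; stops(c,z+.016)
```

```text
t 43.90 [0.4886 0.1238 0.167 ] psi 6.50 tilt [-0.0002 -0.0007] F [-0.5 -0.1 -3. ] w 0.458 q [-0.02  0.34 -0.42  2.02  0.18  0.82 -2.  ]
psi 6.50 turn wz 0.0017 shift [ 0.9 -0.3 49. ] n 1 each [ 0.9 -0.3 49. ]
[ 68.3 322.6] [0.4651 0.2244] sz [0.0573, 0.0269] ang 39.7
[318.5 108.5] [0.5618 0.1307] sz [0.0583, 0.0177] ang 6.5
```

Call:
drive_tool(series=[-1,1,0,20,0,0,0,-1,0,0,14,0,0,0,-1,0,0,8,0,0,0,-1,0,0,5,0,0,0,-1,0,0,4,0,0,0,-1,0,0,2,0,0,0,-1,0,0,1,0,0,0,-1,0,0,0,0,0,0])

```text
t: 44.95
eef_pos: [0.4902, 0.1232, 0.1134]
tool_rot: [-0.0, 0.998, 0.056, 0.0]
contact_force: [0.3, -0.7, -3.5]
gripper_width: 0.456
```

Call:
drive_tool(series=[-1,0,0,1,0,0,0,-1,0,0,0,0,0,0])

```text
t: 45.2
eef_pos: [0.4901, 0.1232, 0.1123]
tool_rot: [-0.0, 0.998, 0.056, 0.0]
contact_force: [0.4, -0.5, -4.1]
gripper_width: 0.458
```

Call:
drive_tool(series=[-1,0,0,1,0,0,0,-1,0,0,0,0,0,0])

```text
t: 45.45
eef_pos: [0.4902, 0.1232, 0.1122]
tool_rot: [0.0, 0.998, 0.056, 0.0]
contact_force: [-3.4, -2.4, 6.8]
gripper_width: 0.456
```

Call:
drive_tool(series=[-1,0,0,0.5,0,0,0,-1,0,0,0,0,0,0])

```text
t: 45.7
eef_pos: [0.4902, 0.1232, 0.1121]
tool_rot: [0.0, 0.998, 0.056, 0.0]
contact_force: [-4.7, -2.5, 11.7]
gripper_width: 0.457
```

Seated, with contact force at the expected height. I'll release, retreat and check from a distance.

Call:
drive_tool(series=[0.4,0,0,0,0,0,0,0.4,0,0,0,0,0,0,0.4,0,0,0,0,0,0,0.4,0,0,0,0,0,0,0.4,0,0,-15,0,0,0,0.6,0,0,-45,0,0,0,1,0,0,-50,0,0,0,1,20,0,-30,0,0,0,1,20,0,0,0,0,0,1,0,0,0,0,0,0,1,0,0,0,0,0,0])

```text
t: 47.08
eef_pos: [0.529, 0.1276, 0.2507]
tool_rot: [0.0, 0.998, 0.056, -0.001]
contact_force: [0.1, 0.2, 0.6]
gripper_width: 0.999
```

Run:
```python
from h import *
st(); c=cam('wrist','w22.png'); print('A top');stops(c,.128); print('C'); stops(c,.094)
s=cam('scene'); im=c['pixels'] 
cv2.imwrite('pics/fin.png',np.hstack([cv2.resize(s['pixels'][80:330,190:450],(416,400)),cv2.resize(c['pixels'][60:310,140:400],(384,400))]))
t=cam('top'); cv2.imwrite('pics/t22.png',t['pixels'])
```

```text
t 47.08 [0.529  0.1276 0.2507] psi 6.43 tilt [ 0.0001 -0.0005] F [0.1 0.2 0.6] w 0.999 q [ 0.    0.3  -0.43  1.85  0.14  1.03 -1.94]
A top
[314.5 310. ] [0.422  0.1174] sz [0.0268, 0.0504] ang 6.4
[123.6 300. ] [0.4134 0.2981] sz [0.0259, 0.0523] ang -6.5
[318. 158.] [0.5674 0.1304] sz [0.0264, 0.0586] ang 6.4
[469.3  56.1] [0.6557 0.0264] sz [0.0365, 0.0109] ang 32.0
[520.9  30.8] [ 0.676  -0.0066] sz [0.032, 0.0107] ang 31.9
C
[314.5 310. ] [0.3973 0.115 ] sz [0.0305, 0.0574] ang 6.4
[123.6 300. ] [0.3874 0.321 ] sz [0.0295, 0.0596] ang -6.5
[318. 158.] [0.563  0.1299] sz [0.0301, 0.0668] ang 6.4
[469.3  56.1] [0.6636 0.0113] sz [0.0416, 0.0124] ang 32.0
[520.9  30.8] [ 0.6867 -0.0262] sz [0.0365, 0.0122] ang 31.9
```

View pics/fin.png

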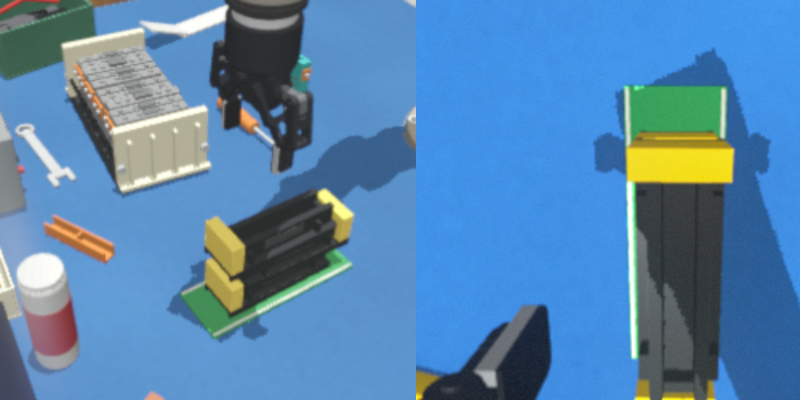

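The stack is level and square in the picture, with the stops alternating at crop (335,212), (225,290) and (225,245). The modules sit flush between the blocks.

```bash
python3 -c "
from station import bot; print(bot.hand_in())"
```

```text
the job is handed in; nothing more can be done
None
```

I put both spare modules in the frame, stacked the three empty carriers on the green board, and handed the job in at about 47 s of the 210 s. The hand-in reports no verdict. Only two modules were present; the third carrier started empty.

- **Modules:** They are in the first and third gaps, counted from the end nearer the board. I pressed each down by its vent cap. The fingertips met firm contact at a cap height of 108 mm, which is where the cap sits with the foot on the floor. The last pictures show them flush with the blocks.
- **Carriers:** The levels alternate end for end and sit square to the board. Each upper carrier was measured about 26 mm back from the stop below and within about 2 mm sideways. Both upper carriers met the one below within about 1 mm of the expected height.
- **Knocked carrier:** The left carrier was knocked aside during the run. I re-measured it before picking it up.
- **Bystanders and look-alike:** I did not touch the bystanders or the turquoise look-alike.
- **Weaker checks:** I did not view the second module again from close up after its final press. Its seating rests on the contact height and the last scene view. No check failed or disagreed beyond 1–3 mm between camera readings.

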